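# Check the thumb nuts of a housing and mark the loose one

## Task

One of the three thumb nuts on the clear housing's lid is loose: find it by trying the nuts with a gentle turning force, leaving the tight ones as they sit (not turned by more than 10 degrees), and turn the loose one a good 30 degrees to be sure. Then slide the marker tab on the loose nut's strip fully to the far end of its slot, leave the other tabs where they are, do not lean hard on the acrylic, and keep the things lying about undisturbed.

Things in the scene. Friction and masses are not known exactly. Their poses are not given: they have to be found in the camera images.
- housing: Clear acrylic box, fixed, 220 x 380 x 80 mm (its x, y, z), lid on top; origin at the centre of its underside. Three like white strips, 150 x 34 x 6 mm, lie on the lid along its x, side by side along its y. Each has a black thumb nut near its -x end and a grey marker tab further to +x. Strips may be 4 mm off their place and 0.06 rad askew.
- place_1 (a point): Lid point (80 mm above the table, axes as the housing's) nominally under the nut axis of the -y strip, true to 4 mm. The nut: a bar 56 mm long, along the housing's y at the start, 12 mm thick, underside 13 mm and top 33 mm above the lid, turning about the vertical through its middle.
- place_2 (a point): Lid point (80 mm above the table, axes as the housing's) nominally under the nut axis of the middle strip, true to 4 mm. Exactly one nut of the three is loose: it gives at about 0.08 N m (3 to 5 N near the bar's end). The tight ones hold until about 0.5 N m (18 N at the bar's end).
- place_3 (a point): Lid point (80 mm above the table, axes as the housing's) nominally under the nut axis of the +y strip, true to 4 mm. On each strip the middle of the marker tab starts 70 mm from the nut axis towards the housing's +x. The tab is an upright block 16 mm along the slot, 14 mm wide, foot 7 mm and top 29 mm above the lid.
- nut_p (a joint): Turn of one thumb nut, rad: 0 at the start, growing clockwise seen from above, free to go 1.5 either way. Which place this strip stands at differs from run to run; its name does not tell where.
- nut_q (a joint): Turn of one thumb nut, rad: 0 at the start, growing clockwise seen from above, free to go 1.5 either way. Which place this strip stands at differs from run to run; its name does not tell where.
- nut_r (a joint): Turn of one thumb nut, rad: 0 at the start, growing clockwise seen from above, free to go 1.5 either way. Which place this strip stands at differs from run to run; its name does not tell where.
- tab_p (a joint): Slide of the marker tab on the same strip as nut_p, m: 0 at the start, 0.030 at the far end of its slot against a stop; it moves towards the housing's +x, away from the nut, with about 2 N of friction, and stays where left. Which place this strip stands at differs from run to run; its name does not tell where.
- tab_q (a joint): Slide of the marker tab on the same strip as nut_q, m: 0 at the start, 0.030 at the far end of its slot against a stop; it moves towards the housing's +x, away from the nut, with about 2 N of friction, and stays where left. Which place this strip stands at differs from run to run; its name does not tell where.
- tab_r (a joint): Slide of the marker tab on the same strip as nut_r, m: 0 at the start, 0.030 at the far end of its slot against a stop; it moves towards the housing's +x, away from the nut, with about 2 N of friction, and stays where left. Which place this strip stands at differs from run to run; its name does not tell where.
- bottle: White plastic bottle, 60 mm across, 130 mm tall, loose on the table to the robot's left; origin under its centre. Bystander.
- spool: Spool of solder wire, 60 mm across, 36 mm tall, loose on the table to the robot's right; origin under its centre. Bystander.
- driver: Screwdriver with black handle, loose on the table to the right of the housing; origin under its middle. Bystander.

How it is judged:
On the way, in this order (a step that is already met when the one before it is completed fails the run):
1. the loose nut has been found and turned: at least 0.5 rad from its start, either way ((value of joint nut_q above 0.5 rad or value of joint nut_q below -0.5 rad)), for 0.1 s.
2. the marker tab on the loose nut's strip stands at the far end of its slot (27 mm or more of 30 mm) (value of joint tab_q above 0.027 m), for 0.2 s.
At the end, for the whole second after the job is handed in: The tab beside the loose nut is at the far end of its slot (at least 27 of 30 mm), the other two tabs are within 5 mm of their start, and the two tight nuts within 0.17 rad of theirs (value of joint tab_q above 0.027 m and value of joint each of tab_p, tab_r below 0.005 m and not ((value of joint nut_p above 0.17 rad or value of joint nut_p below -0.17 rad) or (value of joint nut_r above 0.17 rad or value of joint nut_r below -0.17 rad))); the robot touches nothing.
It fails at once if a tight nut is turned by more than 0.17 rad (10 degrees) ((value of joint nut_p above 0.17 rad or value of joint nut_p below -0.17 rad) or (value of joint nut_r above 0.17 rad or value of joint nut_r below -0.17 rad)).
It fails at once if the fingers press on the acrylic housing with more than 30 N (contact force between the fingers and housing above 30 N).
It fails at once if bottle, spool or screwdriver is moved by more than 30 mm (distance of any of bottle, spool, driver from where it was at the start of the episode above 0.03 m).
It also fails if it takes over 64 s, if anything falls off the work surface, if the arm or the gripper's body presses on something with over 40 N, if the wrist force passes 120 N, or if a joint passes its speed limit or range.

## Robot

A 7-joint arm with a two-finger parallel gripper is mounted at the origin on the work surface. World frame = base frame: x ahead of the robot, y to its left, z up, the work surface at z = 0. Lengths are in m, angles in rad, forces in N, time in s.
With the tool pointing down it reaches from about 0.425 to 0.875 m from the base axis. Payload 4.7 kg.
Tool frame: the origin (TCP) lies between the finger pads; the fingertips stand 25 mm ahead of it and the grasp point (between the pads) lies 6 mm ahead of it; z points along the fingers, y is the direction in which the jaws open and shut (so a half turn about z gives the same grasp; the last joint's range is limited). The gripper opens to 87 mm and grips with 3 to 60 N. Pads are 19 mm wide; open, the fingers measure 117 mm over their backs; the gripper's body (75 mm by 190 mm) begins 51 mm behind the grasp point.
Start: joints at [1.296, 0.321, -0.07, 1.45, 0.023, 1.371, -0.057], TCP at [0.185, -0.623, 0.248] pointing down, gripper open.
Joint ranges: [-2.86, 2.86], [-0.3, 2.09], [-1.38, 1.24], [0.06, 2.45], [-1.56, 4.7], [0.09, 2.05], [-2.69, 2.69]. Speed limits (rad/s): [2.57, 2.57, 3.14, 3.14, 3.14, 3.14, 3.14].

## Interface

Orientations are given as a rotation vector (axis times angle).
In Python, from bench import * gives the robot as it stands.
- The arm moves only by the tool send_rows, never from a script. Its arguments are lists of equal length, an entry for each row: "rotation": the turn, a rotation vector about the tool's x, y, z in degrees, a list of three; "slide": the shift along the tool's x, y, z in mm, a list of three; "fingers": the gripper command: -1 is fully open, 1 is shut, values between are in proportion. In form: {"rotation": [[wx, wy, wz], ...], "slide": [[tx, ty, tz], ...], "fingers": [fingers, ...]}. A call has 1 to 12 rows; each row is the pose to reach, as a shift and turn from the pose commanded when the call began, along the tool's axes at that moment; what a row does not reach only later rows make up. A row lasts 1/10 s, in which the tool goes at most 50 mm and 8.59 degrees, less where a joint would pass 70% of its speed; a pose out of reach is approached as far as the arm can. A call with a gripper value outside its range is refused whole. The fingers move at their own pace and stop on an object; "force" is the grip in N (left out, the last holds). Time passes only in rows, so rows that repeat a pose let the fingers close. It gives the time, the measured TCP pose, the force and the opening at its end, in the units of the state.
- get_state(): the state, without advancing time (a new reading comes with each control period).
- get_image(name): name is "side" or "top" or "wrist"; returns the picture (420x560x3 uint8, red, green, blue); there is no depth.
- camera_model(name): a dict with "intrinsics" (3x3 intrinsics, pixels), "k1" (the pictures are not rectified: a ray, as slopes to the right and down, at radius r is drawn at 1 + k1 r^2 times it, then the intrinsics apply), "rvec" (rotation vector, rad) and "tvec" (3), from world to camera coordinates, as OpenCV has them. Camera axes: x right, y down, z forward; pixel columns grow to the right and rows downward; lengths in m; the calibration is good to about 2 mm. A picture is of the moment at which its call begins: read the wrist's pose just before it. camera_model takes no time and is no camera call; for the wrist camera it gives the pose at the moment of the call.
- close_job(): hands the job in, once; it reports no verdict.
The state is a dict: "time": time; "joint_positions": joint angles; "qd": joint speeds; "joint_torque": joint torques, N m; "position": TCP position; "tool_rot": TCP orientation; "ft_force": force on the tool from outside, world axes, zero at the start; "torque": the same for the moment, N m; "grip_width": opening from 0.0 (shut) to 1.0 (fully open).
Only numpy, scipy, OpenCV 4.12 (cv2) and the standard library are available. Lean on these libraries where they do the work, as an engineer would, in place of code of your own. Each camera call takes 0.05 s, during which the arm holds its last target.

## Working session

There is one attempt and no reset: what is moved stays moved. The work goes in short steps, Python scripts to look and compute and a tool call to move; the robot and the scene stay as the last step left them, time stands still between calls to the robot, and variables do not carry over. Pictures are saved under pics/ and viewed, and the job is handed in when it is done.

Besides the shell and the picture viewer there is one more tool, called after "Emit:" by a JSON object that holds its "api" and its "payload". send_rows: Moves the arm, as the interface text tells. Its arguments: {"type":"object","properties":{"rotation":{"type":"array"},"slide":{"type":"array"},"fingers":{"type":"array"},"force":{"type":"number"}},"required":["rotation","slide","fingers"]}

```bash
mkdir -p pics; ls; python3 - <<'E'
from bench import *
import cv2
s=get_state()
print({k:(v if not hasattr(v,'round') else v) for k,v in s.items()})
for n in ["top","side","wrist"]:
    m=camera_model(n);print(n,m)
    im=get_image(n);cv2.imwrite(f"pics/{n}0.png",im[:,:,::-1])
E
```

```text
pics
{'time': 0.0, 'joint_positions': array([ 1.29610596,  0.32185008, -0.07007091,  1.45166457,  0.02265537,
        1.37079247, -0.05688912]), 'qd': array([-3.65583707e-04, -1.95468046e-03, -1.32122679e-03,  1.68332542e-03,
       -9.26480234e-05,  1.98335662e-03,  1.89849688e-04]), 'joint_torque': array([-6.21892536e-05, -4.91287315e+01, -4.04046820e-01, -3.12527740e+01,
       -6.38960791e-02,  4.39319573e-02,  1.97041736e-04]), 'position': array([ 0.18490156, -0.6226252 ,  0.24644902]), 'tool_rot': array([-3.10702961e+00, -4.51846500e-01,  6.76289458e-04]), 'ft_force': array([-0.54742747, -0.4320226 ,  0.33401085]), 'torque': array([ 0.00271654, -0.01292978,  0.02494297]), 'grip_width': 0.9968976236129345}
top {'intrinsics': array([[391.16429356,   0.        , 281.60889909],
       [  0.        , 391.16429356, 205.97391558],
       [  0.        ,   0.        ,   1.        ]]), 'k1': -0.057613438287888, 'rvec': array([ 2.154958  , -2.17136288,  0.14755219]), 'tvec': array([-7.03902532e-04,  4.91285689e-01,  1.12558406e+00])}
side {'intrinsics': array([[417.30516431,   0.        , 277.31541983],
       [  0.        , 417.30516431, 210.93211778],
       [  0.        ,   0.        ,   1.        ]]), 'k1': -0.08837319184365403, 'rvec': array([ 0.65093987, -2.62838415,  1.18883278]), 'tvec': array([0.43332155, 0.22128789, 1.20357596])}
wrist {'intrinsics': array([[300.71571567,   0.        , 278.81170902],
       [  0.        , 300.71571567, 210.51841995],
       [  0.        ,   0.        ,   1.        ]]), 'k1': -0.06105707486474885, 'rvec': array([-2.3134211,  1.7258994,  0.2670548]), 'tvec': array([-0.65022616, -0.03466482,  0.39234896])}
```

View pics/top0.png

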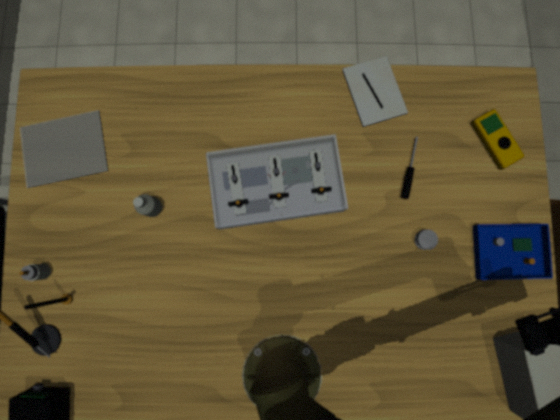

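View pics/side0.png

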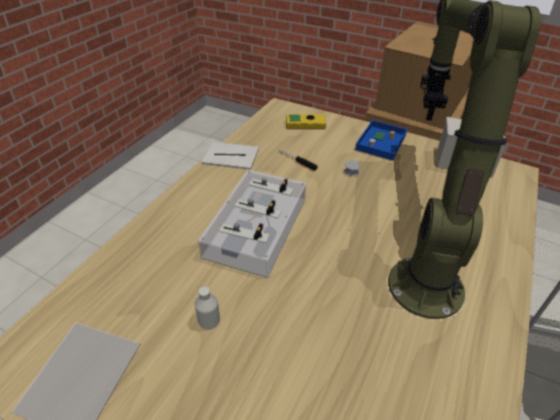

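View pics/wrist0.png

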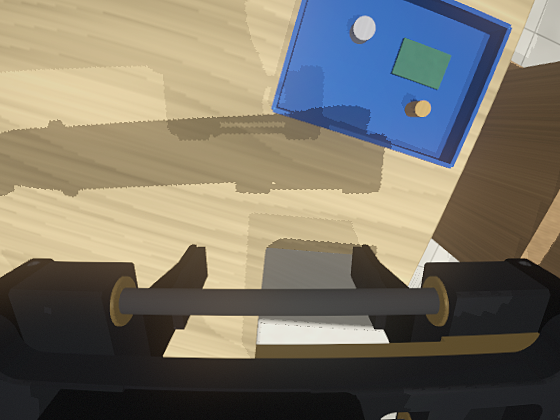

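The top picture shows the housing around (275,182), with nuts near (238,203), (279,196) and (321,189). The bottle is at (147,205), the spool at (427,239) and the driver at (408,170). Next I'll enlarge the picture and measure.

```bash
cat > h.py <<'E'
from bench import *
import numpy as np, cv2
from scipy.spatial.transform import Rotation as R
def ray(m,px):
    K=m["intrinsics"]; d=np.array([m["k1"],0,0,0,0.])
    p=cv2.undistortPoints(np.array([[px]],float),K,d)[0,0]
    # refine
    Rm=cv2.Rodrigues(m["rvec"])[0]
    return -Rm.T@m["tvec"], Rm.T@np.array([p[0],p[1],1.])
def onz(m,px,z):
    c,d=ray(m,px); return c+d*(z-c[2])/d[2]
def proj(m,P):
    return cv2.projectPoints(np.array(P,float).reshape(-1,1,3),m["rvec"],m["tvec"],m["intrinsics"],np.array([m["k1"],0,0,0,0.]))[0][:,0]
E
python3 - <<'E'
import cv2
im=cv2.imread("pics/top0.png");c=im[130:235,200:352];cv2.imwrite("pics/topz.png",cv2.resize(c,None,fx=5,fy=5,interpolation=cv2.INTER_CUBIC))
im=cv2.imread("pics/side0.png");c=im[165:275,195:315];cv2.imwrite("pics/sidez.png",cv2.resize(c,None,fx=5,fy=5,interpolation=cv2.INTER_CUBIC))
from h import *
m=camera_model("top")
for p in [(208,153),(336,137),(346,210),(216,228)]: print(p,onz(m,p,.08))
for p in [(147,205),(427,239),(408,170)]: print(p,onz(m,p,.05))
E
```

```text
(208, 153) [0.64023733 0.20685866 0.08      ]
(336, 137) [ 0.68593504 -0.16348706  0.08      ]
(346, 210) [ 0.47235466 -0.18620826  0.08      ]
(216, 228) [0.42404524 0.18094358 0.08      ]
(147, 205) [0.49438187 0.38810576 0.05      ]
(427, 239) [ 0.38901804 -0.42681281  0.05      ]
(408, 170) [ 0.5939425  -0.38050658  0.05      ]
```

View pics/topz.png

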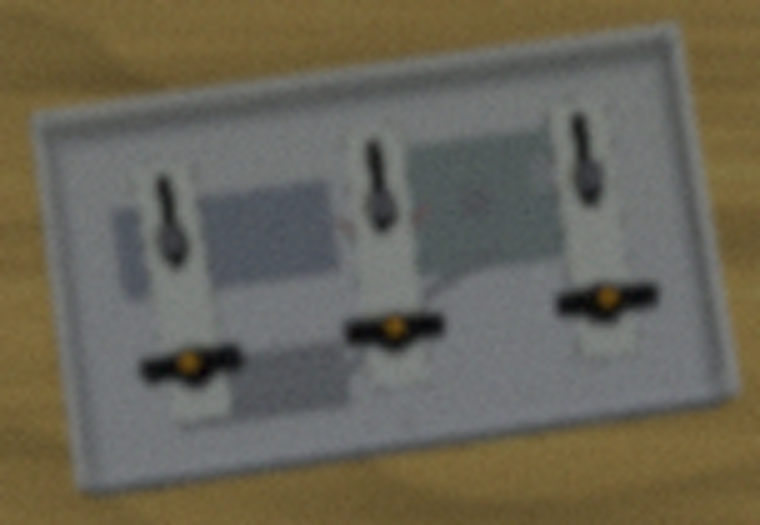

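View pics/sidez.png

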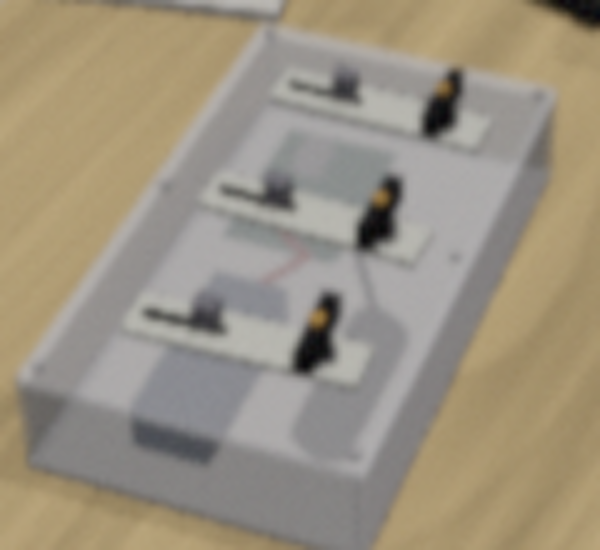

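```bash
python3 - <<'E'
from h import *
m=camera_model("top"); im=cv2.imread("pics/top0.png")
hsv=cv2.cvtColor(im,cv2.COLOR_BGR2HSV); 
big=cv2.resize(im[130:235,200:352],None,fx=4,fy=4,interpolation=cv2.INTER_CUBIC)
h=cv2.cvtColor(big,cv2.COLOR_BGR2HSV); 
mask=((h[...,0]>8)&(h[...,0]<25)&(h[...,1]>130)&(h[...,2]>100)).astype(np.uint8)
dark=(h[...,2]<60).astype(np.uint8)
for nm,mk in (("or",mask),("dk",dark)):
    n,l,st,ce=cv2.connectedComponentsWithStats(mk)
    for i in range(1,n):
        if st[i,4]>60:
            p=(ce[i]+.5)/4-.5+[200,130]; print(nm,st[i,4],p.round(1),onz(m,p,.113)[:2].round(4))
m=camera_model("wrist");s=get_state()
c=-cv2.Rodrigues(m["rvec"])[0].T@m["tvec"]; T=R.from_rotvec(s["tool_rot"])
print("cam in tool",T.inv().apply(c-s["position"]).round(4),"axis",T.inv().apply(cv2.Rodrigues(m["rvec"])[0][2]).round(3))
print(T.as_matrix().round(3))
from scipy.spatial.transform import Rotation as R
a=0.124
G=np.array([[-np.sin(a),np.cos(a),0],[np.cos(a),np.sin(a),0],[0,0,-1]]).T  # cols x,y,z
for tgt in ([0.45,0.0,0.25],[0.5,0.0,0.25]):
    print("slide mm",T.inv().apply(np.array(tgt)-s["position"])*1000, np.degrees((T.inv()*R.from_matrix(G)).as_rotvec()))
print(camera_model("top")["tvec"],-cv2.Rodrigues(camera_model("top")["rvec"])[0].T@camera_model("top")["tvec"])
E
```

```text
or 24615 [268.4 138.5] [0.6721 0.0323]
or 119 [214.  147.7] [0.6466 0.1845]
or 123 [350.4 160.8] [ 0.6071 -0.1966]
or 1790 [347.8 175.3] [ 0.5658 -0.1882]
or 1647 [203.1 177.6] [0.5617 0.2133]
or 7002 [207.1 215.9] [0.455  0.2006]
or 19658 [307.4 224.9] [ 0.4286 -0.0732]
or 67 [318.5 217. ] [ 0.4499 -0.1042]
or 212 [232.3 232.2] [0.4102 0.1312]
dk 563 [316.4 162.2] [ 0.6034 -0.1014]
dk 318 [274.8 163.4] [0.6004 0.0146]
dk 293 [233.  170.5] [0.581  0.1307]
dk 145 [276.2 173.5] [0.5717 0.0108]
dk 177 [234.8 180.2] [0.5537 0.1253]
dk 1346 [320.7 190. ] [ 0.5247 -0.1118]
dk 1333 [278.4 195.9] [0.5091 0.0053]
dk 1399 [238.5 202.8] [0.4905 0.1148]
cam in tool [ 0.0846  0.0011 -0.137 ] axis [-0.3   -0.     0.954]
[[ 0.959  0.285 -0.   ]
 [ 0.285 -0.959  0.001]
 [-0.    -0.001 -1.   ]]
slide mm [ 431.4155982  -521.48238572   -2.58477574] [-7.07754408e-02 -5.35762115e-02 -8.05581408e+01]
slide mm [ 479.3450379 -507.2427146   -2.6087904] [-7.07754408e-02 -5.35762115e-02 -8.05581408e+01]
[-7.03902532e-04  4.91285689e-01  1.12558406e+00] [0.34845925 0.0103531  1.17761223]
```

Emit:
{"api": "send_rows", "payload": {"rotation": [[0,0,-80.5],[0,0,-80.5],[0,0,-80.5],[0,0,-80.5],[0,0,-80.5],[0,0,-80.5],[0,0,-80.5],[0,0,-80.5],[0,0,-80.5],[0,0,-80.5],[0,0,-80.5],[0,0,-80.5]], "slide": [[472,-393,0],[472,-393,0],[472,-393,0],[472,-393,0],[472,-393,0],[472,-393,0],[472,-393,0],[472,-393,0],[472,-393,0],[472,-393,0],[472,-393,0],[472,-393,0]], "fingers": [0,0,0,0,0,0,0,0,0,0,0,0], "force": 20}}

```text
time: 1.35
position: [0.5184, -0.1221, 0.2476]
tool_rot: [2.081, 2.353, -0.001]
ft_force: [0.8, -0.6, 0.2]
grip_width: 0.498
```

Emit:
{"api": "send_rows", "payload": {"rotation": [[0,0,0],[0,0,0],[0,0,0]], "slide": [[0,0,0],[0,0,0],[0,0,0]], "fingers": [0,0,0]}}

```text
time: 1.65
position: [0.517, -0.1252, 0.2471]
tool_rot: [-2.083, -2.352, 0.002]
ft_force: [0.2, -0.0, 0.2]
grip_width: 0.5
```

```bash
python3 - <<'E'
from h import *
import pickle
s=get_state();m=camera_model("wrist");im=get_image("wrist");cv2.imwrite("pics/w1.png",im[:,:,::-1]);pickle.dump((s,m),open("w1.pkl","wb"))
print(s["time"],s["position"],R.from_rotvec(s["tool_rot"]).as_matrix().round(3))
P=[[.525,-.112,.113],[.509,.005,.113],[.4905,.115,.113]]
print(proj(m,P))
E
```

```text
1.65 [ 0.51701526 -0.12523799  0.24714724] [[-0.121  0.993 -0.001]
 [ 0.993  0.121 -0.001]
 [-0.001 -0.001 -1.   ]]
[[287.17015165 194.63818857]
 [286.08583178  56.21587369]
 [280.0150853  -97.98254723]]
```

View pics/w1.png

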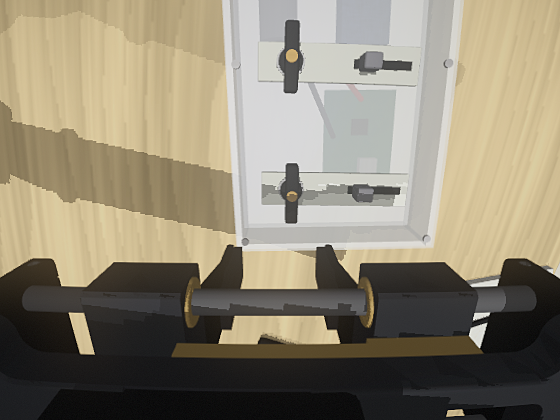

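```bash
cat >> h.py <<'E'
def nuts(im,m,zt=.113):
    h=cv2.cvtColor(im,cv2.COLOR_BGR2HSV)
    dk=(h[...,2]<75).astype(np.uint8); dk[235:]=0
    dk=cv2.bitwise_or(dk,0*dk)
    n,l,st,ce=cv2.connectedComponentsWithStats(dk)
    for i in range(1,n):
        if st[i,4]>150:
            x,y,w,hh,a=st[i]
            print("dark",st[i],ce[i].round(1))
    orr=((h[...,0]>10)&(h[...,0]<28)&(h[...,1]>130)&(h[...,2]>90)).astype(np.uint8); orr[235:]=0
    n,l,st,ce=cv2.connectedComponentsWithStats(orr)
    for i in range(1,n):
        if 20<st[i,4]<600: print("orange",st[i],ce[i].round(1),onz(m,ce[i],zt).round(4))
E
python3 - <<'E'
from h import *
import pickle
s,m=pickle.load(open("w1.pkl","rb"));im=cv2.imread("pics/w1.png");nuts(im,m)
for p in [(292,20),(290,93),(291,163),(291,222),(248,241-0),(426,239)]: print(p,onz(m,p,.113 if p[0]<295 and p[0]>280 else .08).round(4))
cv2.imwrite("pics/w1z.png",cv2.resize(im[10:240,230:450],None,fx=2.6,fy=2.6,interpolation=cv2.INTER_CUBIC))
E
```

```text
dark [282  20  19  73 183] [292.7  53.9]
dark [281 164  21  59 384] [291.2 200.1]
dark [371 187  29   7 164] [384.8 190.1]
(292, 20) [0.5103 0.0327 0.113 ]
(290, 93) [ 0.516  -0.0233  0.113 ]
(291, 163) [ 0.5246 -0.0824  0.113 ]
(291, 222) [ 0.5321 -0.1383  0.113 ]
(248, 241) [ 0.491  -0.1775  0.08  ]
(426, 239) [ 0.6865 -0.1518  0.08  ]
```

View pics/w1z.png

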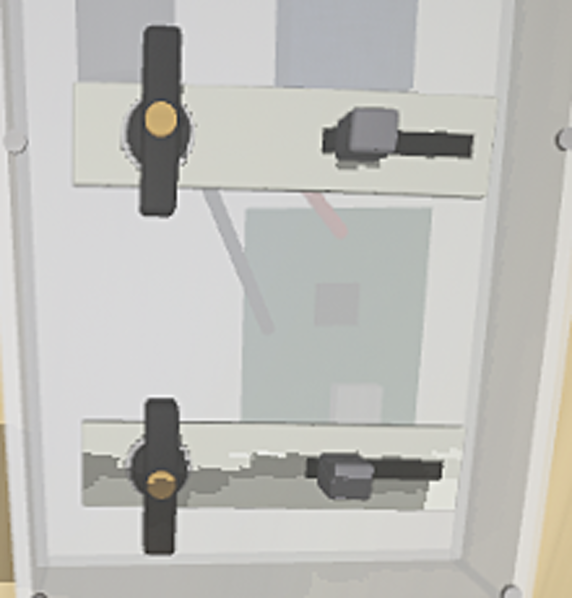

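Nut 1 measures (0.528,-0.110) and nut 2 (0.513,0.005). Both bars come out 56 mm long, as given. I'll grip nut 1 first.

Emit:
{"api": "send_rows", "payload": {"rotation": [[0,0,-0.5],[0,0,-0.5],[0,0,-0.5],[0,0,-0.5],[0,0,-0.5],[0,0,-0.5],[0,0,-0.5],[0,0,-0.5]], "slide": [[13,12,0],[13,12,40],[13,12,80],[13,12,100],[13,12,112],[13,12,124],[13,12,124],[13,12,124]], "fingers": [0,0,0,0,0,0,0,0]}}

```text
time: 2.5
position: [0.5286, -0.1098, 0.1244]
tool_rot: [2.07, 2.361, 0.001]
ft_force: [1.2, -0.2, -0.6]
grip_width: 0.5
```

```bash
python3 - <<'E'
from h import *
im=get_image("wrist");cv2.imwrite("pics/w2.png",im[:,:,::-1])
s=get_state();print(s["time"],s["position"],s["ft_force"],s["torque"],R.from_rotvec(s["tool_rot"]).as_matrix().round(3)[0])
E
```

```text
2.55 [ 0.52888454 -0.10973181  0.12468066] [0.41952182 0.51374042 0.31081549] [ 0.01876412 -0.06718505 -0.04833328] [-0.131  0.991  0.002]
```

View pics/w2.png

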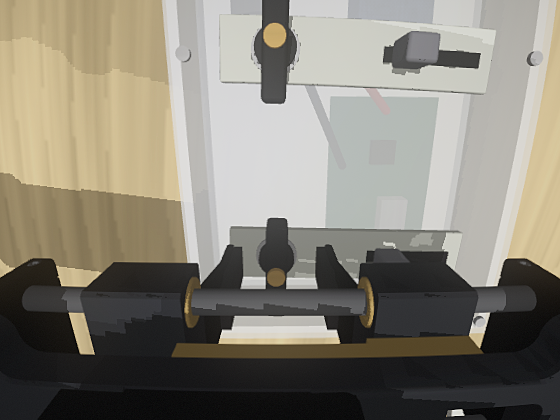

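The nut 1 bar sits between the fingers at (277,265), close to their mid-point. Closing gently now.

Emit:
{"api": "send_rows", "payload": {"rotation": [[0,0,0],[0,0,0],[0,0,0],[0,0,0],[0,0,0],[0,0,0]], "slide": [[0,0,0],[0,0,0],[0,0,0],[0,0,0],[0,0,0],[0,0,0]], "fingers": [0.4,1,1,1,1,1], "force": 15}}

```text
time: 3.15
position: [0.5271, -0.1096, 0.1236]
tool_rot: [-2.07, -2.361, 0.003]
ft_force: [-4.5, -0.5, 3.7]
grip_width: 0.135
```

```bash
python3 - <<'E'
from h import *
s=get_state();print(s["time"],s["position"],s["ft_force"],s["torque"],s["grip_width"]*87,R.from_rotvec(s["tool_rot"]).as_matrix().round(4)[0])
E
```

```text
3.15 [ 0.5270663  -0.10956116  0.12355302] [-4.46455688 -0.49228341  3.72198041] [-0.01807213  0.93217939 -0.08126217] 11.756030104079272 [-0.131   0.9914 -0.0024]
```

Gripped at 11.8 mm; the bar is 12 mm thick. Next a 4° test twist.

Emit:
{"api": "send_rows", "payload": {"rotation": [[0,0,1],[0,0,2],[0,0,3],[0,0,4],[0,0,4],[0,0,4]], "slide": [[0,0,0],[0,0,0],[0,0,0],[0,0,0],[0,0,0],[0,0,0]], "fingers": [1,1,1,1,1,1]}}

```text
time: 3.75
position: [0.5272, -0.1096, 0.1236]
tool_rot: [-2.152, -2.287, 0.003]
ft_force: [-4.5, 0.4, 5.4]
grip_width: 0.132
```

```bash
python3 - <<'E'
from h import *
s=get_state();print(s["time"],s["position"],s["ft_force"],s["torque"],s["grip_width"]*87,R.from_rotvec(s["tool_rot"]).as_matrix().round(4)[0])
E
```

```text
3.75 [ 0.52719891 -0.10957808  0.12355672] [-4.53876463  0.42378218  5.38430103] [-0.03963446  1.15013946  0.02095673] 11.516379068115349 [-0.0611  0.9981 -0.002 ]
```

Emit:
{"api": "send_rows", "payload": {"rotation": [[0,0,1],[0,0,2],[0,0,3],[0,0,3]], "slide": [[0,0,0],[0,0,0],[0,0,0],[0,0,0]], "fingers": [1,1,1,1]}}

```text
time: 4.15
position: [0.5273, -0.1096, 0.1235]
tool_rot: [-2.211, -2.23, 0.002]
ft_force: [-6.1, -0.3, 5.1]
grip_width: 0.137
```

```bash
python3 - <<'E'
from h import *
s=get_state();print(s["time"],s["position"],s["ft_force"],s["torque"],s["grip_width"]*87,R.from_rotvec(s["tool_rot"]).as_matrix().round(4)[0])
im=get_image("wrist");cv2.imwrite("pics/w3.png",im[:,:,::-1])
E
```

```text
4.15 [ 0.52731377 -0.1095609   0.12354696] [-6.07334939 -0.28676935  5.06292958] [-0.06081455  1.10245489 -0.02640594] 11.883780116149973 [-0.0085  1.     -0.0018]
```

View pics/w3.png

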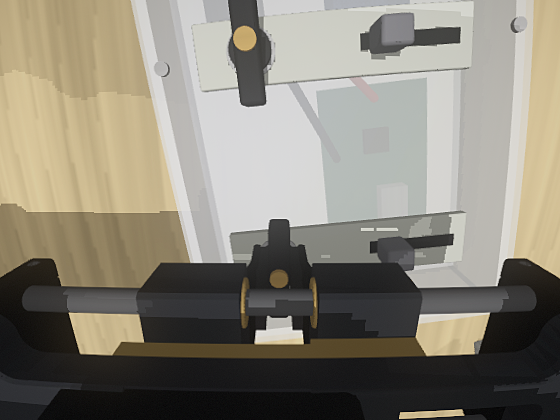

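The nut 1 bar at (279,240) has stayed in line with the fingers, about 7° off its strip. The nut 2 bar is still square to its own strip. Torque stayed near 0.1 N m or below and the pads didn't wedge open, so nut 1 is the loose one. I'll turn it further.

Emit:
{"api": "send_rows", "payload": {"rotation": [[0,0,4],[0,0,8],[0,0,12],[0,0,16],[0,0,20],[0,0,24],[0,0,28],[0,0,31],[0,0,33],[0,0,33],[0,0,33]], "slide": [[0,0,0],[0,0,0],[0,0,0],[0,0,0],[0,0,0],[0,0,0],[0,0,0],[0,0,0],[0,0,0],[0,0,0],[0,0,0]], "fingers": [1,1,1,1,1,1,1,1,1,1,1]}}

```text
time: 5.3
position: [0.5284, -0.1099, 0.1236]
tool_rot: [2.753, 1.512, 0.001]
ft_force: [-0.9, -1.5, 2.0]
grip_width: 0.133
```

```bash
python3 - <<'E'
from h import *
s=get_state();print(s["time"],s["position"],s["ft_force"],s["torque"],s["grip_width"]*87,R.from_rotvec(s["tool_rot"]).as_matrix().round(4)[0])
im=get_image("wrist");cv2.imwrite("pics/w4.png",im[:,:,::-1])
E
```

```text
5.3 [ 0.52838938 -0.10986346  0.12355628] [-0.86032362 -1.50406492  2.04925255] [-0.42098501  0.2580258  -0.09535485] 11.534131813563361 [5.365e-01 8.439e-01 8.000e-04]
```

View pics/w4.png

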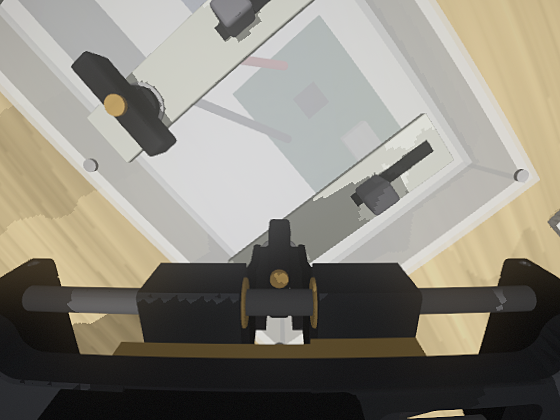

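The nut has turned about 40°; the bar is still in line with the fingers. Releasing and rising.

Emit:
{"api": "send_rows", "payload": {"rotation": [[0,0,0],[0,0,0],[0,0,0],[0,0,0],[0,0,0],[0,0,-8],[0,0,-16],[0,0,-24],[0,0,-32],[0,0,-40],[0,0,-40],[0,0,-40]], "slide": [[0,0,0],[0,0,0],[0,0,0],[0,0,-30],[0,0,-60],[0,0,-90],[0,0,-110],[0,0,-110],[0,0,-110],[0,0,-110],[0,0,-110],[0,0,-110]], "fingers": [0,0,0,0,0,0.3,1,1,1,1,1,1]}}

```text
time: 6.55
position: [0.5281, -0.1092, 0.2335]
tool_rot: [-2.074, -2.36, -0.0]
ft_force: [0.4, 0.6, 0.5]
grip_width: 0.023
```

```bash
python3 - <<'E'
from h import *
import pickle
s=get_state();m=camera_model("wrist");im=get_image("wrist");cv2.imwrite("pics/w5.png",im[:,:,::-1]);pickle.dump((s,m),open("w5.pkl","wb"))
print(s["time"],s["position"],s["ft_force"],s["grip_width"]*87,R.from_rotvec(s["tool_rot"]).as_matrix().round(4))
b=im[:,:,::-1][60:300,200:480];cv2.imwrite("pics/w5z.png",cv2.resize(b,None,fx=2.5,fy=2.5,interpolation=cv2.INTER_CUBIC))
E
```

```text
6.55 [ 0.52811478 -0.10923495  0.23347178] [0.41646691 0.6353433  0.5493816 ] 2.0325453482056046 [[-1.283e-01  9.917e-01  1.000e-04]
 [ 9.917e-01  1.283e-01  1.000e-04]
 [ 1.000e-04  1.000e-04 -1.000e+00]]
```

View pics/w5.png

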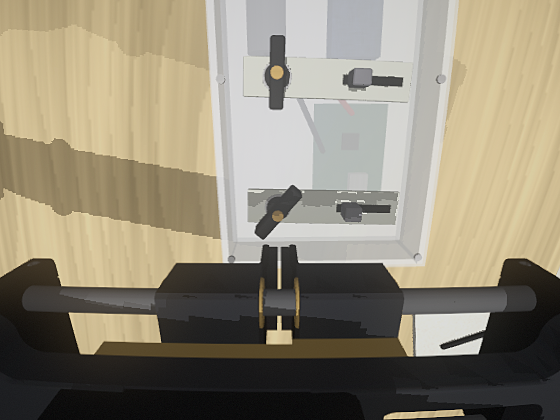

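View pics/w5z.png

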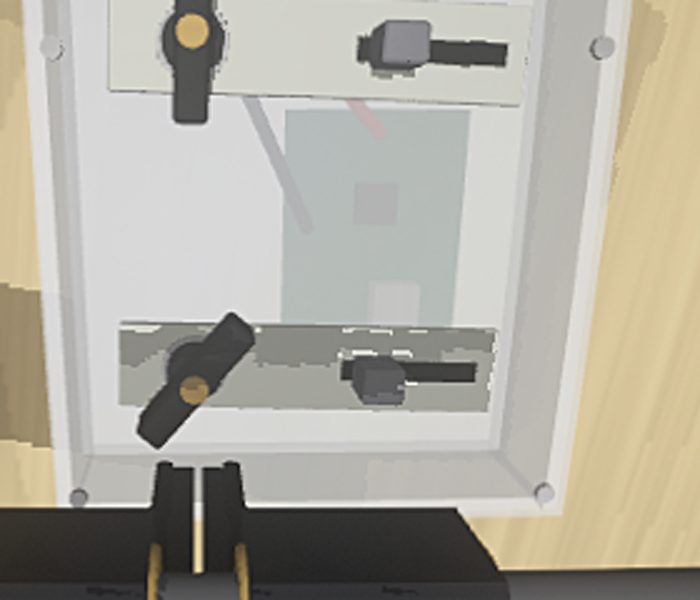

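```bash
python3 - <<'E'
from h import *
import pickle
s,m=pickle.load(open("w5.pkl","rb"))
T=R.from_rotvec(s["tool_rot"])
f=lambda x,y:(x/2.5+200,y/2.5+60)
for n,p,z in [("tabL",f(361,390),.109),("tabR",f(405,390),.109),("tabc",f(383,390),.109),("tab foot L",f(352,360),.087),("slotL",f(342,370),.086),("slotR",f(476,372),.086),("stripTL",f(120,322),.086),("stripBL",f(120,405),.086),("stripTR",f(497,330),.086),("stripBR",f(489,411),.086),("nut",f(194,390),.113),("end1",f(238,318),.113),("end2",f(150,443),.113)]:
    P=onz(m,p,z); print(n,P.round(4),"rel TCP tool mm",(T.inv().apply(P-s["position"])*1000).round(1))
E
```

```text
tabL [ 0.5905 -0.1067  0.109 ] rel TCP tool mm [ -5.5  62.2 124.5]
tabR [ 0.6067 -0.1046  0.109 ] rel TCP tool mm [ -5.5  78.5 124.5]
tabc [ 0.5986 -0.1056  0.109 ] rel TCP tool mm [ -5.5  70.4 124.5]
tab foot L [ 0.5905 -0.1015  0.087 ] rel TCP tool mm [ -0.4  62.9 146.5]
slotL [ 0.5876 -0.1064  0.086 ] rel TCP tool mm [ -4.8  59.4 147.5]
slotR [ 0.6412 -0.1003  0.086 ] rel TCP tool mm [ -5.6 113.3 147.5]
stripTL [ 0.4985 -0.0982  0.086 ] rel TCP tool mm [ 14.7 -28.  147.5]
stripBL [ 0.5018 -0.1323  0.086 ] rel TCP tool mm [-19.5 -29.1 147.5]
stripTR [ 0.6454 -0.0823  0.086 ] rel TCP tool mm [ 11.6 119.8 147.5]
stripBR [ 0.6505 -0.1158  0.086 ] rel TCP tool mm [-22.2 120.5 147.5]
nut [ 0.5294 -0.1132  0.113 ] rel TCP tool mm [ -4.1   0.8 120.5]
end1 [ 0.5414 -0.0848  0.113 ] rel TCP tool mm [ 22.5  16.3 120.5]
end2 [ 0.5159 -0.1358  0.113 ] rel TCP tool mm [-24.8 -15.5 120.5]
```

Tab 1 measures 16.2 mm long, with its near face 62 mm ahead of the TCP along tool y. I'll lower the shut fingers behind it.

Emit:
{"api": "send_rows", "payload": {"rotation": [[0,0,0],[0,0,0],[0,0,0],[0,0,0],[0,0,0],[0,0,0],[0,0,0],[0,0,0]], "slide": [[-5,37,0],[-5,37,30],[-5,37,65],[-5,37,90],[-5,37,105],[-5,37,115],[-5,37,115],[-5,37,115]], "fingers": [1,1,1,1,1,1,1,1]}}

```text
time: 7.4
position: [0.5662, -0.1096, 0.1196]
tool_rot: [2.07, 2.361, 0.001]
ft_force: [0.3, 0.2, 0.3]
grip_width: 0.004
```

```bash
python3 - <<'E'
from h import *
s=get_state();print(s["time"],s["position"],s["ft_force"],s["grip_width"]*87)
im=get_image("wrist");cv2.imwrite("pics/w6.png",im[:,:,::-1])
E
```

```text
7.4 [ 0.56620595 -0.10955066  0.11961222] [0.34601504 0.21657007 0.30487277] 0.35020303480822634
```

View pics/w6.png

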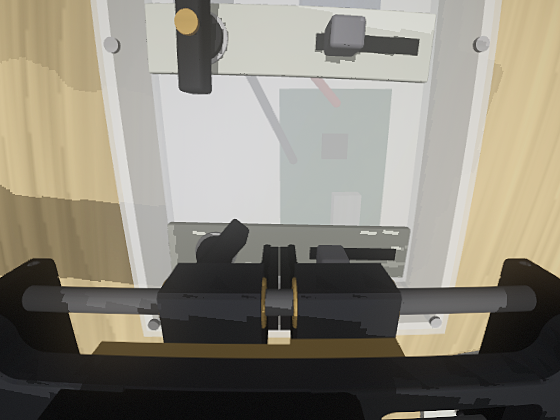

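The shut fingers at (280,255) stand between the nut at (225,240) and the tab at (330,253), with no contact. Now I push along tool y.

Emit:
{"api": "send_rows", "payload": {"rotation": [[0,0,0],[0,0,0],[0,0,0],[0,0,0],[0,0,0],[0,0,0],[0,0,0],[0,0,0],[0,0,0],[0,0,0]], "slide": [[0,4,0],[0,8,0],[0,12,0],[0,16,0],[0,20,0],[0,24,0],[0,28,0],[0,32,0],[0,35,0],[0,35,0]], "fingers": [1,1,1,1,1,1,1,1,1,1]}}

```text
time: 8.45
position: [0.6006, -0.1048, 0.1184]
tool_rot: [2.07, 2.363, 0.001]
ft_force: [0.4, -0.7, 0.3]
grip_width: 0.004
```

```bash
python3 - <<'E'
from h import *
s=get_state();print(s["time"],s["position"],s["ft_force"],s["grip_width"]*87)
im=get_image("wrist");cv2.imwrite("pics/w7.png",im[:,:,::-1])
E
```

```text
8.45 [ 0.60064565 -0.10478633  0.11840093] [ 0.43928325 -0.74951627  0.3138229 ] 0.35288803501527166
```

View pics/w7.png

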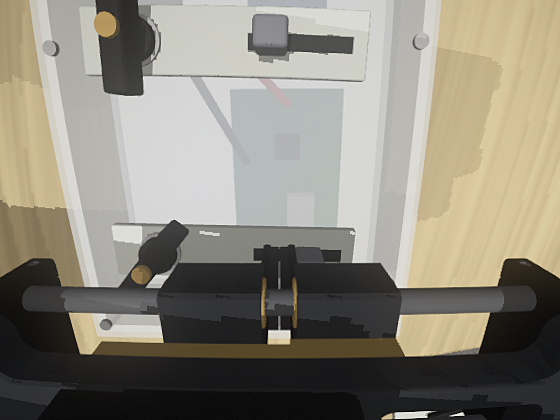

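The tab, now at (307,255), has moved ahead of the fingers, and the slot end still shows at (340,255). I'll continue in small steps.

Emit:
{"api": "send_rows", "payload": {"rotation": [[0,0,0],[0,0,0],[0,0,0],[0,0,0]], "slide": [[0,2,0],[0,4,0],[0,6,0],[0,6,0]], "fingers": [1,1,1,1]}}

```text
time: 8.9
position: [0.6063, -0.1039, 0.1185]
tool_rot: [2.07, 2.363, 0.0]
ft_force: [-1.9, -0.3, 0.0]
grip_width: 0.007
```

Emit:
{"api": "send_rows", "payload": {"rotation": [[0,0,0],[0,0,0],[0,0,0]], "slide": [[0,2,0],[0,4,0],[0,4,0]], "fingers": [1,1,1]}}

```text
time: 9.2
position: [0.6097, -0.1035, 0.1184]
tool_rot: [-2.07, -2.362, 0.001]
ft_force: [-3.6, -0.3, 0.9]
grip_width: 0.005
```

Emit:
{"api": "send_rows", "payload": {"rotation": [[0,0,0],[0,0,0],[0,0,0]], "slide": [[0,1,0],[0,3,0],[0,3,0]], "fingers": [1,1,1]}}

```text
time: 9.5
position: [0.61, -0.1035, 0.1183]
tool_rot: [-2.068, -2.359, 0.009]
ft_force: [-11.4, -0.2, 7.0]
grip_width: 0.007
```

```bash
python3 - <<'E'
from h import *
s=get_state();print(s["time"],s["position"],s["ft_force"],s["grip_width"]*87)
im=get_image("wrist");cv2.imwrite("pics/w8.png",cv2.resize(im[200:320,200:400,::-1],None,fx=4,fy=4))
E
```

```text
9.5 [ 0.60998392 -0.10350136  0.11832972] [-11.35891569  -0.20965047   6.98421586] 0.6058505396995196
```

View pics/w8.png

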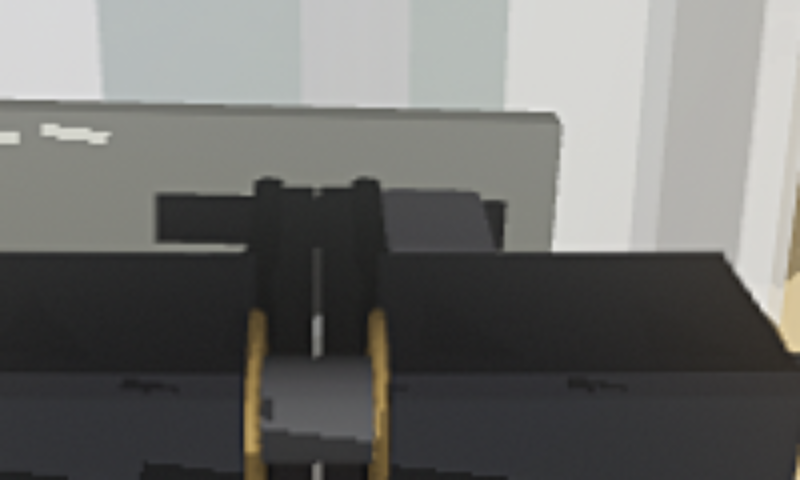

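The force rose to 11 N and the fingers stalled, with the tab near the slot end. That is the stop. Backing off, rising and checking.

Emit:
{"api": "send_rows", "payload": {"rotation": [[0,0,0],[0,0,0],[0,0,0],[0,0,0],[0,0,0],[0,0,0],[0,0,0],[0,0,0],[0,0,0],[0,0,0]], "slide": [[0,-4,0],[0,-12,0],[0,-16,0],[0,-16,-20],[0,-16,-60],[0,-16,-100],[0,-16,-125],[0,-16,-125],[0,-16,-125],[0,-16,-125]], "fingers": [1,1,1,1,1,1,1,1,1,1]}}

```text
time: 10.55
position: [0.5964, -0.1054, 0.2421]
tool_rot: [-2.069, -2.361, 0.002]
ft_force: [-0.2, -0.0, 0.2]
grip_width: 0.004
```

```bash
python3 - <<'E'
from h import *
import pickle
s=get_state();m=camera_model("wrist");im=get_image("wrist");t=get_image("top")
pickle.dump((s,m),open("w9.pkl","wb"))
print(s["time"],s["position"],s["ft_force"])
cv2.imwrite("pics/w9.png",cv2.resize(im[20:270,140:440,::-1],None,fx=2.4,fy=2.4,interpolation=cv2.INTER_CUBIC))
cv2.imwrite("pics/top9.png",t[:,:,::-1])
E
```

```text
10.55 [ 0.59638036 -0.10535835  0.2420553 ] [-0.24816603 -0.02265869  0.16850791]
```

View pics/w9.png

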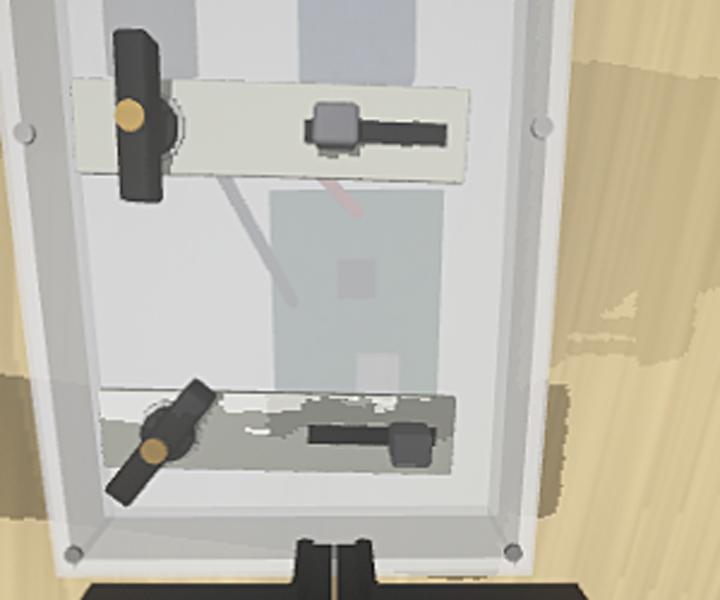

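View pics/top9.png

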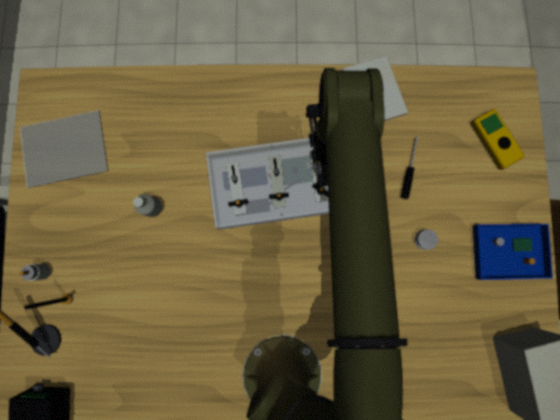

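```bash
python3 - <<'E'
from h import *
import pickle
s,m=pickle.load(open("w9.pkl","rb"))
f=lambda x,y:(x/2.4+140,y/2.4+20)
P=onz(m,f(410,447),.109);Q=onz(m,f(154,451),.113);print(P,Q,np.linalg.norm((P-Q)[:2]),np.linalg.norm(P[:2]-np.array([.5986,-.1056])))
E
```

```text
[ 0.62760283 -0.09985884  0.109     ] [ 0.52914761 -0.11335451  0.113     ] 0.09937587117198875 0.02956561015548607
```

The tab has moved 29.6 mm and stands 99.4 mm from the nut axis (100 expected). The bystanders are where they were, and the arm touches nothing. Handing in.

```bash
python3 -c "
from bench import *
print(close_job())"
```

```text
the job is handed in; nothing more can be done
None
```

The job is handed in, and every check I made passed, but `close_job()` gave no verdict, so I can't confirm the result.

- **Finding the loose nut:** I gripped the -y nut (place_1) with 15 N and twisted it gently. It followed the fingers at about 0.1 N m or less, far below the 0.5 N m a tight nut holds. I didn't try the other two nuts, because exactly one is loose.
- **Turning it:** I turned that nut about 40° clockwise.
- **Sliding the tab:** I pushed the tab on that strip along its slot with the shut fingers until it met the stop. The push force rose to about 11 N and the fingers stalled there.

**Last checks:**
- **Tab:** it moved 29.6 mm of 30 mm and stands 99.4 mm from the nut axis, where 100 mm was expected.
- **Other strips:** the last wrist picture shows the middle strip's nut and tab unmoved. The +y strip appears only in the overhead picture, where it looks unchanged.
- **Bystanders:** the bottle, spool and driver are at the same pixels as at the start.
- **Arm:** it was clear, with wrist force near zero, at 10.6 s.

The first overhead estimate of the nut positions was 3–4 mm off the wrist-camera measurement. I used the wrist values, and the grip confirmed them by closing at 11.8 mm on the 12 mm bar.

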